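# Lock the swivel and draw the dosing piston to its mark

## Robot

A 6-joint arm with a two-finger parallel gripper is mounted at the origin on the work surface. World frame = base frame: x ahead of the robot, y to its left, z up, the work surface at z = 0. Lengths are in m, angles in rad, forces in N, time in s.
With the tool pointing down it reaches from about 0.35 to 0.775 m from the base axis. Payload 7.3 kg.
Tool frame: the origin (TCP) lies at the very end of the fingers, on their centre line; the grasp point (between the pads) lies 19 mm behind it (robot.tcp_to_grasp is the z of the grasp point in the tool frame, in m); z points along the fingers, y is the line along which they close (so a half turn about z gives the same grasp; the last joint's range is limited). The gripper opens to 92 mm and grips with 3 to 60 N. Pads are 19 mm wide; open, the fingers measure 130 mm over their backs; the gripper's body (75 mm by 190 mm) begins 47 mm behind the grasp point.
Start: joints at [-0.146, 0.342, 1.524, -0, 1.275, -0.146], TCP at [0.525, 0, 0.227] pointing down, gripper open.
Joint ranges: [-2.53, 2.53], [-0.77, 2.02], [0.04, 2.7], [-1, 4.14], [0.28, 2.66], [-3.11, 3.11]. Speed limits (rad/s): [2.57, 2.57, 3.14, 3.14, 3.14, 3.14].

## Interface

Orientations are given as [roll, pitch, yaw] about the fixed x, y, z axes, in that order (R = Rz(yaw) Ry(pitch) Rx(roll)).
In Python, from cell import monitor, read_camera, get_calibration, job, robot gives the robot as it stands. The module is installed in compiled form; this text tells all that it offers.
- The arm moves only by the tool send_rows, never from a script. Its argument "targets" is a list of rows, each an object with "translation": the shift along the tool's x, y, z in cm, a list of three; "spin": the turn about the tool's z in degrees; "jaw": the opening, from 0 (shut) to 1 (fully open). A call has exactly 5 rows; each row is the pose to reach, as a shift and turn from the pose commanded when the call began, along the tool's axes at that moment; what a row does not reach only later rows make up. A row lasts 1/10 s, in which the tool goes at most 50 mm and 8.59 degrees, less where a joint would pass 70% of its speed; a pose out of reach is approached as far as the arm can. A call with a gripper value outside its range is refused whole. The fingers move at their own pace and stop on an object; "force" is the grip in N (left out, the last holds). Time passes only in rows, so rows that repeat a pose let the fingers close, or fill a call up. It gives the time, the measured TCP pose, the force, the opening and the grip force at its end, in the units of the state.
- monitor.observe(): the state, without advancing time (a new reading comes with each control period).
- read_camera(name): name is "scene" or "side" or "wrist"; returns (picture, depth): 400x640x3 uint8, red, green, blue; 400x640 float32, m along the optical axis (not along the pixel's ray), 0 where there is no reading.
- get_calibration(name): a dict with "intrinsics" (3x3 intrinsics, pixels), "origin" and "orientation" of the camera in the world; the wrist camera has in their place "hand_eye" (4x4, takes a point from camera to tool coordinates, whose origin is the TCP and whose axes are the flange's). Camera axes: x right, y up, looking along -z (the intrinsics and any distortion apply to the point x, -y, -z); pixel columns grow to the right and rows downward; lengths in m; the calibration is good to about 2 mm. A picture is of the moment at which its call begins: read the wrist's pose just before it. get_calibration takes no time and is no camera call.
- job.hand_in(): hands the job in; it is judged then, once.
The state is a dict: "time": time; "qpos": joint angles; "qvel": joint speeds; "joint_efforts": joint torques, N m; "tool_pos": TCP position; "tool_rot": TCP orientation; "contact_force": force on the tool from outside, world axes, zero at the start; "torque": the same for the moment, N m; "opening": finger opening in m; "grip_force": force on a finger pad.
Only numpy, scipy, OpenCV 4.12 (cv2) and the standard library are available. Lean on these libraries where they do the work, as an engineer would, in place of code of your own. Each camera call takes 0.05 s, during which the arm holds its last target. There are 200 camera calls.

## Task

Get the dosing cylinder ready for a stroke check: take the yellow-headed lock pin from its rack, push it fully down through the swivel plate into the base and let go of it. Then take the black knob and draw the piston rod straight out along the tilted bore, without wedging or forcing it sideways, until the whole of the rod's red ring is in view above the mouth but the blue ring below it is still hidden. Finish while still holding the rod steady there, with the pin home and the beaker, bottle and weight left where they stand.

Things in the scene. Friction and masses are not known exactly. Their poses are not given: they have to be found in the camera images.
- base: Fixed white block, black foot, 90 x 240 x 30 mm, level on the bench; its turn varies. Origin on the bench under the swivel axis; z up. Along its y it reaches from -75 to +165 mm. A vertical blind lock hole, 12 mm wide, 24 mm deep, lies at y = +120 mm. The barrel on it leans towards the base's -x, 20 degrees from vertical.
- swivel (a joint): Turn (rad) of the 12 mm thick aluminium swivel plate (60 x 210 mm, lying on the base, its top 42 mm above the bench) about the vertical axis through the base's origin; stiff (0.15 N m). It starts at 0, where its 12 mm hole (in a crimson square outline) lies exactly over the hole in the base.
- lock_hole (a point): Centre of the mouth of the lock hole at the swivel plate's upper face (42 mm above the bench) with the swivel at 0; carried by the base. Hole 12 mm wide with a 2 mm chamfer, 36 mm deep in all (12 mm of plate, then 24 mm of base).
- pin: Loose lock pin, 60 g, upright in the rack: steel shank 10 mm thick, 32 mm long, chamfered tip, under a round yellow head 20 mm wide and 30 mm tall. Origin at the tip, z towards the head. In the rack its tip is 5 mm above the bench. Home, its head rests on the swivel plate and its tip is 10 mm above the bench.
- pin_head (a point): Middle of the pin's yellow head, 47 mm from the tip.
- rack: Fixed white pin rack, 70 x 70 x 35 mm, with a vertical hole 13 mm wide and 30 mm deep in its middle. Origin at the centre of its underside.
- barrel: Square aluminium barrel 44 x 44 x 88 mm with a dark stripe round it near its upper end, fixed on the swivel plate and tilted 20 degrees. Origin at the centre of its lower end, z along the bore towards the mouth (up and towards the base's -x). Bore 17.2 mm wide, 80 mm deep: its floor is at z = 8 mm, its mouth at z = 88 mm.
- bore_mouth (a point): Centre of the bore's mouth, on the barrel's upper end face.
- rod: Loose rod, 200 to 400 g: steel shaft 16 mm thick, 108 mm long, then a round black knob 26 mm wide, 30 mm tall. Origin at the shaft's foot, z to the knob. At the start the foot is on the bore floor, 28 mm of shaft shows. Red ring at z = 46 to 56 mm, blue ring at 24 to 34 mm: red is wholly out at 34 mm of draw, blue shows from 46 mm; aim for 40. Let go, it slides back in.
- knob (a point): Middle of the black knob, 123 mm from the rod's foot.
- beaker: Bystander: glass beaker, 68 mm wide, 90 mm tall; origin at the centre of its underside.
- reagent: Bystander: white bottle with blue cap, 60 mm wide, 120 mm tall; origin at the centre of its underside.
- weight: Bystander: brass calibration weight, 44 mm wide, 63 mm tall, 0.5 kg; origin at the centre of its underside.
There are look-alikes about, which are no part of the job. Of the things shaped like the rod, the steel one is meant.

How it is judged:
On the way, in this order (a step that is already met when the one before it is completed fails the run):
1. the pin is home through the swivel plate and the base, and let go, the rod still in (horizontal distance between pin and lock_hole below 0.004 m and z of pin in the frame of base below 0.0145 m and angle between the z axis of pin and the z axis of base, either way round below 0.12 rad and contact force between the fingers and pin below 0.2 N and z of rod in the frame of barrel below 0.02 m), for 0.2 s.
2. the rod is drawn so that the red ring shows and the blue one does not (z of rod in the frame of barrel between 0.04 and 0.056 m and angle between the z axis of rod and the z axis of barrel, either way round below 0.08 rad and horizontal distance between rod and bore_mouth below 0.03 m and contact force between the fingers and rod above 2 N and linear speed of rod below 0.02 m/s), for 0.3 s.
At the end, for the whole second after the job is handed in: The pin is home (tip within 4.5 mm of its full depth, within 4 mm of the hole's axis), not held; the swivel is within 0.06 rad of 0; the gripper holds the rod still, drawn 32 to 48 mm out and within 0.08 rad of the bore's axis (all of step 2 and horizontal distance between pin and lock_hole below 0.004 m and z of pin in the frame of base below 0.0145 m and angle between the z axis of pin and the z axis of base, either way round below 0.12 rad and value of joint swivel between -0.06 and 0.06 rad and contact force between the fingers and pin below 0.2 N); the arm keeps its last pose, push and grip.
It fails at once if the rod is drawn far beyond the mark (over 62 mm) (z of rod in the frame of barrel above 0.07 m).
It fails at once if the rod is wedged or forced sideways: over 35 N between rod and barrel (contact force between rod and barrel above 35 N).
It fails at once if the beaker is moved by more than 30 mm (distance of beaker from where it was at the start of the episode above 0.03 m).
It fails at once if the bottle is moved by more than 30 mm (distance of reagent from where it was at the start of the episode above 0.03 m).
It fails at once if the weight is moved by more than 30 mm (distance of weight from where it was at the start of the episode above 0.03 m).
It also fails if it takes over 51 s, if anything falls off the work surface, if the arm or the gripper's body presses on something with over 40 N, if the wrist force passes 120 N, or if a joint passes its speed limit or range.

## Working session

There is one attempt and no reset: what is moved stays moved. The work goes in short steps, Python scripts to look and compute and a tool call to move; the robot and the scene stay as the last step left them, time stands still between calls to the robot, and variables do not carry over. Pictures are saved under pics/ and viewed, at most 10 in all, crops included, and the job is handed in when it is done.

Besides the shell and the picture viewer there is one more tool, called after "Emit:" as name(argument=value, ...) on one line, values as JSON. send_rows: Moves the arm, as the interface text tells. Its arguments: {"type":"object","properties":{"targets":{"type":"array"},"force":{"type":"number"}},"required":["targets"]}

```bash
mkdir -p pics; cat > h.py <<'E'
import numpy as np, cv2
from cell import monitor, read_camera, get_calibration, job, robot
from scipy.spatial.transform import Rotation as Ro
def pose():
    s=monitor.observe(); return np.array(s['tool_pos']),Ro.from_euler('xyz',s['tool_rot']).as_matrix(),s
def cam(name):
    c=get_calibration(name);K=np.array(c['intrinsics'])
    if name=='wrist':
        p,R,_=pose();H=np.array(c['hand_eye']);return K,R@H[:3,:3],p+R@H[:3,3]
    o=np.array(c['orientation']);
    return K,(o if o.shape==(3,3) else Ro.from_euler('xyz',o).as_matrix()),np.array(c['origin'])
def ray(C,u,v):
    K,R,o=C;d=np.linalg.inv(K)@[u,v,1];return o,R@(d*[1,-1,-1])
def onplane(C,u,v,z):
    o,d=ray(C,u,v);return o+d*(z-o[2])/d[2]
def pt(C,u,v,dep):
    o,d=ray(C,u,v);return o+d*dep
def proj(C,P):
    K,R,o=C;q=(R.T@(np.asarray(P)-o))*[1,-1,-1];q=K@q;return q[:2]/q[2]
def tri(C1,a,C2,b):
    o1,d1=ray(C1,*a);o2,d2=ray(C2,*b)
    s=np.linalg.lstsq(np.c_[d1,-d2],o2-o1,rcond=None)[0]
    x,y=o1+s[0]*d1,o2+s[1]*d2;return (x+y)/2,np.linalg.norm(x-y)
def save(name,im): cv2.imwrite('pics/'+name,im[...,::-1])
E
python3 - <<'E'
from h import *
for n in ['scene','side','wrist']:
    C=cam(n);im,d=read_camera(n);save(n+'0.png',im);np.savez(n+'0.npz',im=im,d=d,K=C[0],R=C[1],o=C[2]);c=get_calibration(n);print(n,c.keys(),C[2],C[0][0],(d>0).mean())
print(monitor.observe(),robot.tcp_to_grasp)
E
```

```text
scene dict_keys(['intrinsics', 'origin', 'orientation']) [ 1.00161004 -0.23413636  0.83779194] [398.53126262   0.         325.04140611] 0.99590234375
side dict_keys(['intrinsics', 'origin', 'orientation']) [ 0.06582514 -0.84966027  1.06003116] [469.98239684   0.         319.92297868] 0.9959609375
wrist dict_keys(['intrinsics', 'hand_eye']) [0.52357783 0.07983427 0.38318677] [313.0567137    0.         326.52722341] 0.9958515625
{'time': 0.15, 'qpos': array([-1.46003239e-01,  3.42597586e-01,  1.52477825e+00, -2.12698757e-05,
        1.27540569e+00, -1.46003733e-01]), 'qvel': array([-0.00151107, -0.00208045, -0.00426476, -0.00113153, -0.00075132,
        0.00044618]), 'joint_efforts': array([ 7.52666965e-04, -4.31470585e+01, -2.44352603e+01,  7.18239485e-02,
        5.38185902e-02, -1.32920518e-04]), 'tool_pos': array([5.24700742e-01, 5.80216529e-05, 2.26193245e-01]), 'tool_rot': array([-3.14041347e+00, -1.52839679e-04,  1.57080293e+00]), 'contact_force': array([-0.29654192, -0.19211451,  0.77344329]), 'torque': array([-0.01714463,  0.00834623, -0.02267326]), 'grip_force': 0.0, 'opening': 0.09187559399762388} -0.0188
```

View pics/scene0.png

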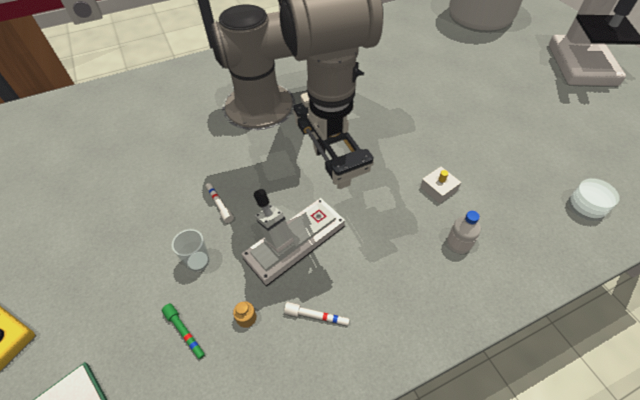

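View pics/side0.png

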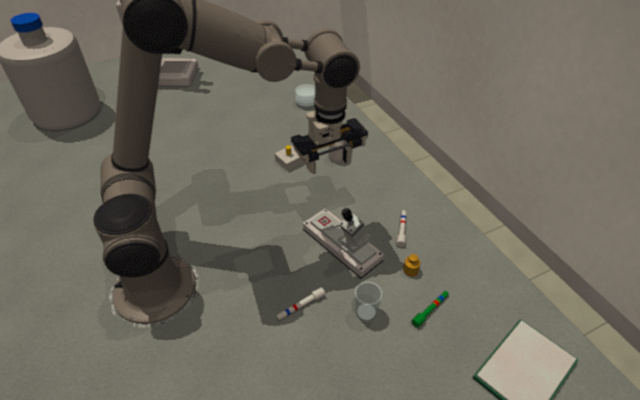

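The scene view shows the rack and yellow pin at (442,180), the crimson square at (318,216), the black knob at (262,198) and the barrel at (270,215). The beaker is at (190,250), the weight at (243,314) and the bottle at (465,232). In the side view the pin is at (289,150), the square at (325,221) and the knob at (348,215). Next I'll measure these by colour.

```bash
cat > m.py <<'E'
from h import *
def load(n):
    f=np.load(n+'.npz');return f['im'],f['d'],(f['K'],f['R'],f['o'])
rng={'yellow':((20,150,80),(32,255,255)),'crimson':((168,120,60),(180,255,255)),'black':((0,0,0),(180,255,45))}
def blobs(im,col,box=None,amin=8):
    m=cv2.inRange(cv2.cvtColor(im,cv2.COLOR_RGB2HSV),*map(np.array,rng[col]))
    if box: q=np.zeros_like(m);q[box[1]:box[3],box[0]:box[2]]=m[box[1]:box[3],box[0]:box[2]];m=q
    n,l,s,c=cv2.connectedComponentsWithStats(m)
    return [(np.round(c[i],1),s[i]) for i in range(1,n) if s[i][4]>=amin],l
E
python3 - <<'E'
from m import *
for n,bx in [('scene0',{'yellow':(420,160,465,200),'crimson':(290,195,345,235),'black':(245,180,285,222)}),('side0',{'yellow':(275,140,305,165),'crimson':(300,200,350,240),'black':(335,203,365,228)}),('wrist0',{k:None for k in rng})]:
    im,d,C=load(n)
    for k in rng:
        for c,s in blobs(im,k,bx[k],6)[0]:
            u,v=map(int,c.round());print(n,k,c,s,pt(C,*c,d[v,u]).round(4))
E
```

```text
scene0 yellow [442.9 175.9] [439 171   9  11  67] [0.5422 0.306  0.0649]
scene0 crimson [321.4 213.2] [316 210  10   8  13] [ 0.496  -0.0114  0.0408]
scene0 crimson [314.9 217.8] [311 213   9   9  14] [ 0.5027 -0.0317  0.0429]
scene0 black [260.9 197.7] [254 190  15  17 177] [ 0.5082 -0.1486  0.1982]
side0 yellow [288.2 149.5] [286 145   5  10  40] [0.5314 0.3034 0.0622]
side0 black [347.  214.7] [342 209  10  13  92] [ 0.4922 -0.1601  0.2007]
wrist0 crimson [310.5 192.1] [303 190  12   6  23] [ 0.5051 -0.0085  0.0418]
wrist0 crimson [293.9 196.9] [292 195   6   7  18] [ 0.4862 -0.0143  0.0413]
wrist0 crimson [317.2 206.4] [315 198   5  14  21] [ 0.5125 -0.0255  0.0415]
wrist0 crimson [297.5 210.8] [295 203   7  14  20] [ 0.4898 -0.0308  0.0412]
wrist0 black [231.6 270.9] [211 245  34  42 755] [0.4775 0.0055 0.2478]
wrist0 black [421.2 270.8] [409 245  34  42 760] [0.5695 0.0049 0.2465]
wrist0 black [258.1 352. ] [    0   257   640   143 40340] [0.5076 0.0262 0.3237]
wrist0 black [553.3 301.3] [ 469  258  161   86 9876] [0.5812 0.0333 0.3141]
wrist0 black [217.2 319.3] [212 314  13  14 130] [ 0.4773 -0.0047  0.2709]
wrist0 black [435.6 319.2] [430 314  11  13 103] [ 0.5695 -0.0045  0.2708]
wrist0 black [323.1 328.8] [297 325  47  18 207] [ 0.5201 -0.1173  0.1351]
```

View pics/wrist0.png

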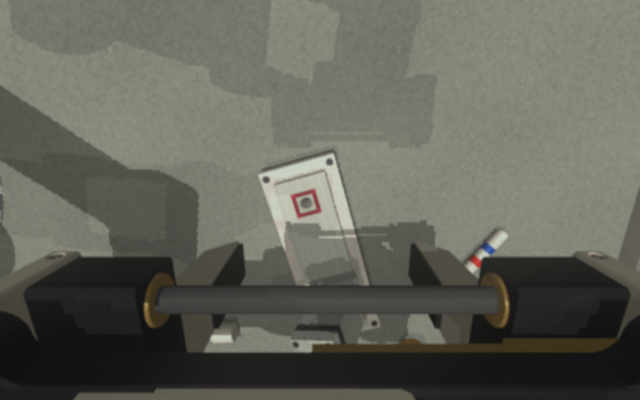

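The wrist view shows the crimson square round the hole at (306,203), the base's far corners at (260,172) and (335,152), and the base's long side running down to about (380,325). Now I'll compute the coarse poses.

```bash
python3 - <<'E'
from m import *
i1,d1,C1=load('scene0');i2,d2,C2=load('side0');i3,d3,C3=load('wrist0')
print('pin',tri(C1,(442.9,175.9),C2,(288.2,149.5)))
print('knob',tri(C1,(260.9,197.7),C2,(347,214.7)))
c,l=blobs(i3,'crimson');pts=np.argwhere(l>0)[:,::-1].astype(np.float32)
W=np.array([onplane(C3,*p,.042)[:2] for p in pts]);r=cv2.minAreaRect(W.astype(np.float32)*1000);print('square mm',r)
print('corners',onplane(C3,260,172,.03),onplane(C3,335,152,.03))
c1,c2,c3=(blobs(i,'crimson',b)[1] for i,b in((i1,(290,195,345,235)),(i2,(300,200,350,240)),(i3,None)))
q=[np.argwhere(c>0)[:,::-1] for c in (c1,c3)];q=[(a.min(0)+a.max(0))/2 for a in q];print(q,'hole tri',tri(C1,q[0],C3,q[1]))
for n,P in (('weight',(243,314)),('beaker',(197,262)),('reagent',(462,245))): print(n,onplane(C1,*P,.03 if n!='beaker' else 0))
E
```

```text
pin (array([0.53546315, 0.31385307, 0.0534274 ]), np.float64(0.0003736742655156172))
knob (array([ 0.4993134 , -0.14759197,  0.18600313]), np.float64(0.0013819922098036006))
square mm ((499.3794250488281, -21.3955078125), (25.90797233581543, 25.913206100463867), 14.739314079284668)
corners [0.44708618 0.0120751  0.03      ] [0.53258149 0.03481899 0.03      ]
[array([318. , 215.5]), array([305.5, 203. ])] hole tri (array([ 0.49901308, -0.02163902,  0.04130609]), np.float64(0.00043623245601758697))
weight [ 0.64836428 -0.26398729  0.03      ]
beaker [ 0.46805473 -0.32271442  0.        ]
reagent [0.71299772 0.24643389 0.03      ]
```

Emit:
send_rows(targets=[{"translation":[4,0.2,0.5],"spin":0,"jaw":0.6},{"translation":[8.8,0.5,1],"spin":0,"jaw":0.6},{"translation":[13.6,0.7,2],"spin":0,"jaw":0.6},{"translation":[18.4,0.9,3],"spin":0,"jaw":0.6},{"translation":[23,1.1,4],"spin":0,"jaw":0.6}])

```text
time: 0.65
tool_pos: [0.5357, 0.232, 0.1862]
tool_rot: [-3.141, 0.0, 1.571]
contact_force: [1.0, -0.6, -0.0]
opening: 0.0573
grip_force: 0.0
```

Emit:
send_rows(targets=[{"translation":[4,0,1],"spin":0,"jaw":0.6},{"translation":[7.4,0,2],"spin":0,"jaw":0.6},{"translation":[8.4,0,2.5],"spin":0,"jaw":0.6},{"translation":[8.4,0,2.5],"spin":0,"jaw":0.6},{"translation":[8.4,0,2.5],"spin":0,"jaw":0.6}])

```text
time: 1.15
tool_pos: [0.5361, 0.313, 0.1617]
tool_rot: [-3.141, 0.001, 1.571]
contact_force: [-0.1, 0.0, 0.4]
opening: 0.0548
grip_force: 0.0
```

```bash
python3 - <<'E'
from m import *
C=cam('wrist');p,R,s=pose();im,d=read_camera('wrist');save('w1.png',im);np.savez('w1.npz',im=im,d=d,K=C[0],R=C[1],o=C[2])
print(p,s['tool_rot'],s['qvel'].round(3),s['time'],s['opening'])
for c,st in blobs(im,'yellow')[0]:
    if st[4]<100: continue
    u,v=map(int,c);P=pt(C,*c,d[v,u]);print(c,st,P)
    print(onplane(C,*c,.067))
E
```

```text
[0.53612425 0.31303287 0.1617184 ] [-3.14134315e+00  7.63482386e-04  1.57051281e+00] [-0.019 -0.016 -0.001  0.    -0.     0.001] 1.15 0.054809089061748445
[327.  206.3] [317 198  20  18 279] [0.53519875 0.31482596 0.06575423]
[0.53519725 0.31521066 0.067     ]
```

View pics/w1.png

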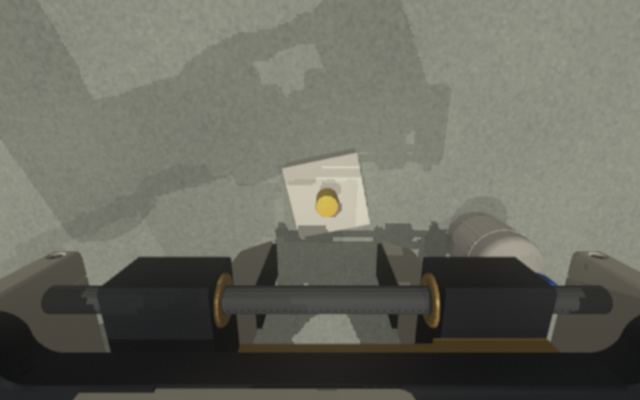

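The wrist view shows the pin head's top at (327,206), centred in the rack at (0.535, 0.315, 0.066), which agrees with the triangulated position and the 67 mm expected height. I'll descend and grip it.

Emit:
send_rows(targets=[{"translation":[0.2,-0.1,4],"spin":0,"jaw":0.6},{"translation":[0.2,-0.1,8],"spin":0,"jaw":0.6},{"translation":[0.2,-0.1,11],"spin":0,"jaw":0.6},{"translation":[0.2,-0.1,12],"spin":0,"jaw":0.6},{"translation":[0.2,-0.1,12],"spin":0,"jaw":0.6}], force=20)

```text
time: 1.7
tool_pos: [0.535, 0.3147, 0.0412]
tool_rot: [-3.14, 0.001, 1.569]
contact_force: [-0.3, 0.8, 0.2]
opening: 0.0542
grip_force: 0.0
```

Emit:
send_rows(targets=[{"translation":[0,0,0],"spin":0,"jaw":0.1},{"translation":[0,0,0],"spin":0,"jaw":0.1},{"translation":[0,0,0],"spin":0,"jaw":0.1},{"translation":[0,0,0],"spin":0,"jaw":0.1},{"translation":[0,0,0],"spin":0,"jaw":0.1}])

```text
time: 2.2
tool_pos: [0.5352, 0.3162, 0.0423]
tool_rot: [3.141, -0.0, 1.571]
contact_force: [1.1, 0.1, 0.5]
opening: 0.0195
grip_force: 8.5
```

Emit:
send_rows(targets=[{"translation":[0,0,0],"spin":0,"jaw":0.1},{"translation":[0,0,-3],"spin":0,"jaw":0.1},{"translation":[0,0,-7],"spin":0,"jaw":0.1},{"translation":[0,0,-10],"spin":0,"jaw":0.1},{"translation":[0,0,-10],"spin":0,"jaw":0.1}])

```text
time: 2.7
tool_pos: [0.5373, 0.3171, 0.1467]
tool_rot: [3.133, -0.004, 1.571]
contact_force: [1.3, -0.1, -0.5]
opening: 0.0191
grip_force: 19.9
```

Emit:
send_rows(targets=[{"translation":[-4,-0.4,0],"spin":0,"jaw":0.1},{"translation":[-8.8,-0.8,0],"spin":0,"jaw":0.1},{"translation":[-13.6,-1.5,0],"spin":0,"jaw":0.1},{"translation":[-18.4,-2,0],"spin":0,"jaw":0.1},{"translation":[-23,-2.5,0],"spin":0,"jaw":0.1}])

```text
time: 3.2
tool_pos: [0.5089, 0.0842, 0.1409]
tool_rot: [-3.14, 0.0, 1.571]
contact_force: [0.4, -0.3, -0.2]
opening: 0.0196
grip_force: 19.9
```

Emit:
send_rows(targets=[{"translation":[-3,-0.5,0],"spin":-5,"jaw":0.1},{"translation":[-5,-0.9,0],"spin":-10,"jaw":0.1},{"translation":[-6,-1.1,0],"spin":-15,"jaw":0.1},{"translation":[-6,-1.1,0],"spin":-15,"jaw":0.1},{"translation":[-6,-1.1,0],"spin":-15,"jaw":0.1}])

```text
time: 3.7
tool_pos: [0.4988, 0.0263, 0.1412]
tool_rot: [-3.141, -0.001, 1.83]
contact_force: [0.1, 1.3, -0.4]
opening: 0.0194
grip_force: 19.9
```

```bash
python3 - <<'E'
from m import *
C=cam('wrist');p,R,s=pose();im,d=read_camera('wrist');save('w2.png',im);np.savez('w2.npz',im=im,d=d,K=C[0],R=C[1],o=C[2])
print(p,s['tool_rot'],s['qvel'].round(3),s['time'],s['opening'],s['grip_force'])
for k in ('yellow','crimson'):
  for c,st in blobs(im,k,None,20)[0]:
    u,v=map(int,c);P=pt(C,*c,d[v,u]);print(k,c,st,P.round(4),(R.T@(P-p)).round(4))
E
```

```text
[0.49876213 0.02627182 0.14122323] [-3.14085804e+00 -5.64087011e-04  1.82981004e+00] [ 0.018 -0.001 -0.007 -0.001  0.002 -0.001] 3.7 0.019407608739473902 19.947100281715393
yellow [324.2 253. ] [321 250   7   7  20] [0.4943 0.0342 0.1494] [ 0.0088 -0.0023 -0.0082]
yellow [326.9 277.3] [307 268  40  17 515] [0.4972 0.0288 0.1638] [ 0.0028 -0.0009 -0.0226]
```

View pics/w2.png

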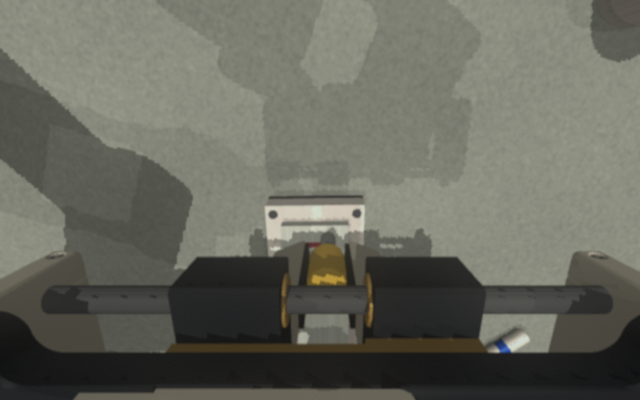

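The pin is upright between the pads with its head top at about (327,276). The base's end edge lies square to the tool at row 205. I'll move over the hole with the tip about 10 mm above the plate, then check.

Emit:
send_rows(targets=[{"translation":[-2,-0.5,1],"spin":0,"jaw":0.1},{"translation":[-4,-1,3],"spin":0,"jaw":0.1},{"translation":[-4.6,-1.2,5],"spin":0,"jaw":0.1},{"translation":[-4.6,-1.2,5.3],"spin":0,"jaw":0.1},{"translation":[-4.6,-1.2,5.3],"spin":0,"jaw":0.1}])

```text
time: 4.25
tool_pos: [0.4991, -0.0207, 0.0884]
tool_rot: [-3.14, -0.001, 1.832]
contact_force: [0.2, -0.0, -0.4]
opening: 0.0194
grip_force: 19.9
```

```bash
python3 - <<'E'
from m import *
print(pose()[2]['tool_pos'],pose()[2]['contact_force'])
L=[]
for n in('scene','side'):
    C=cam(n);im,d=read_camera(n);np.savez(n+'3.npz',im=im,d=d,K=C[0],R=C[1],o=C[2])
    u,v=proj(C,(.4995,-.0213,.05)).astype(int);L.append(cv2.resize(im[v-35:v+35,u-45:u+45],None,fx=6,fy=6,interpolation=cv2.INTER_CUBIC)[:, :400] if 0 else cv2.resize(im[v-30:v+30,u-32:u+32],None,fx=6,fy=6,interpolation=cv2.INTER_CUBIC));print(n,u-32,v-30,proj(C,(.4995,-.0213,.042)),proj(C,(.4995,-.0213,.052)))
save('c3.png',np.hstack(L))
E
```

```text
[ 0.49911401 -0.02067264  0.08836791] [ 0.1772337  -0.01714638 -0.39022164]
scene 286 183 [318.28752585 215.47306972] [318.18718691 213.11474163]
side 291 188 [323.84743272 220.14873992] [323.86991797 217.83063711]
```

View pics/c3.png

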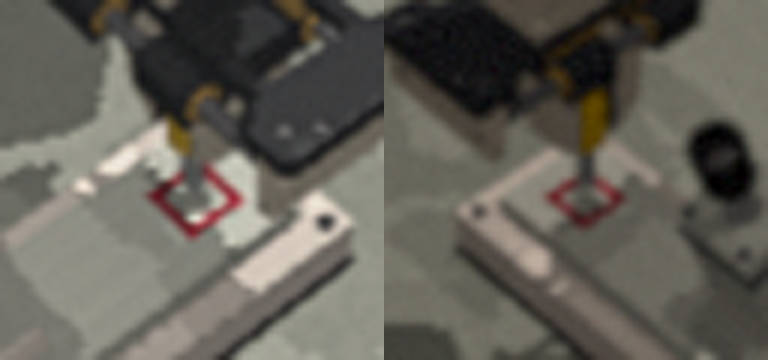

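The crops show the shank straight above the square's centre in both views: scene (191,~185) over (195,197), side (587,~180) over (587,197). I'll insert it while watching the force.

Emit:
send_rows(targets=[{"translation":[0,0,0.5],"spin":0,"jaw":0.1},{"translation":[0,0,0.9],"spin":0,"jaw":0.1},{"translation":[0,0,1.2],"spin":0,"jaw":0.1},{"translation":[0,0,1.6],"spin":0,"jaw":0.1},{"translation":[0,0,2],"spin":0,"jaw":0.1}])

```text
time: 4.85
tool_pos: [0.4994, -0.0215, 0.0684]
tool_rot: [3.141, -0.0, 1.832]
contact_force: [0.5, -0.5, 0.5]
opening: 0.0191
grip_force: 19.9
```

Emit:
send_rows(targets=[{"translation":[0,0,0.6],"spin":0,"jaw":0.1},{"translation":[0,0,1.2],"spin":0,"jaw":0.1},{"translation":[0,0,1.7],"spin":0,"jaw":0.1},{"translation":[0,0,2.1],"spin":0,"jaw":0.1},{"translation":[0,0,2.2],"spin":0,"jaw":0.1}])

```text
time: 5.35
tool_pos: [0.4997, -0.0214, 0.047]
tool_rot: [3.141, 0.0, 1.833]
contact_force: [-2.5, 2.5, 13.4]
opening: 0.0197
grip_force: 20.0
```

Emit:
send_rows(targets=[{"translation":[0,0,0.1],"spin":0,"jaw":0.1},{"translation":[0,0,0.1],"spin":0,"jaw":0.3},{"translation":[0,0,0],"spin":0,"jaw":0.5},{"translation":[0,0,0],"spin":0,"jaw":0.5},{"translation":[0,0,0],"spin":0,"jaw":0.5}])

```text
time: 5.85
tool_pos: [0.4992, -0.0216, 0.0465]
tool_rot: [-3.141, -0.0, 1.833]
contact_force: [-0.7, 0.1, -0.3]
opening: 0.0444
grip_force: 0.0
```

Emit:
send_rows(targets=[{"translation":[0,0,-3],"spin":0,"jaw":0.5},{"translation":[0,0,-7],"spin":0,"jaw":0.5},{"translation":[0,0,-11],"spin":0,"jaw":0.5},{"translation":[2,0,-15],"spin":0,"jaw":0.5},{"translation":[2,0,-15],"spin":0,"jaw":0.5}])

```text
time: 6.35
tool_pos: [0.4964, -0.0013, 0.2018]
tool_rot: [3.133, 0.003, 1.834]
contact_force: [1.1, -0.8, -0.7]
opening: 0.0458
grip_force: 0.0
```

```bash
python3 - <<'E'
from m import *
C=cam('wrist');p,R,s=pose();im,d=read_camera('wrist');np.savez('w4.npz',im=im,d=d,K=C[0],R=C[1],o=C[2]);save('w4.png',im)
print(p,s['contact_force'])
for c,st in blobs(im,'yellow',None,60)[0]:
    u,v=map(int,c);print(c,st,pt(C,*c,d[v,u]))
Cs=cam('side');im,d=read_camera('side');print([ (c,s) for c,s in blobs(im,'yellow',(295,180,350,240))[0]],proj(Cs,(.4995,-.0213,.057)))
Cs=cam('scene');im,d=read_camera('scene');print([ (c,s) for c,s in blobs(im,'yellow',(285,180,345,240))[0]],proj(Cs,(.4995,-.0213,.057)))
E
```

```text
[ 0.49636088 -0.00128975  0.20182533] [ 1.10246202 -0.80037866 -0.66407048]
[324. 218.] [315 211  19  15 204] [ 0.49934849 -0.02170243  0.07218903]
[(array([324.2, 217.1]), array([322, 212,   6,  11,  53], dtype=int32))] [323.88124675 216.66270356]
[(array([317.5, 212.1]), array([314, 206,   8,  13,  70], dtype=int32))] [318.13638709 211.92076204]
```

View pics/w4.png

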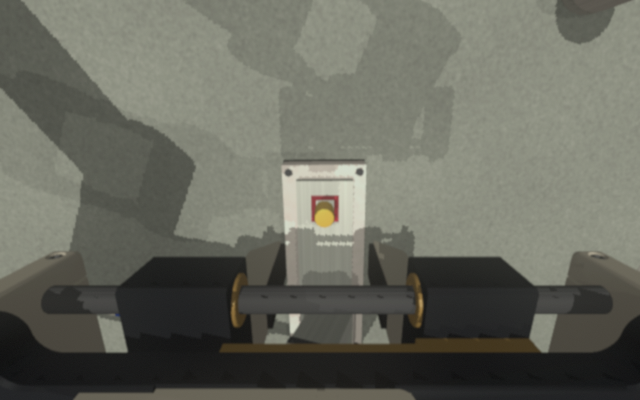

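The pin is home: its head top at (324,218) measures (0.4993, -0.0217, 0.072), and 72 mm is the expected height. It is let go. I'll rise, turn 90° and hover over the knob.

Emit:
send_rows(targets=[{"translation":[0,0,-4],"spin":8,"jaw":0.7},{"translation":[-1,0,-8],"spin":16,"jaw":0.7},{"translation":[-5,-1,-10],"spin":24,"jaw":0.7},{"translation":[-9,-2,-10],"spin":32,"jaw":0.7},{"translation":[-13,-3,-10],"spin":40,"jaw":0.7}])

```text
time: 7.0
tool_pos: [0.4985, -0.1372, 0.2955]
tool_rot: [-3.14, 0.0, 1.129]
contact_force: [0.3, -0.4, -0.9]
opening: 0.0642
grip_force: 0.0
```

Emit:
send_rows(targets=[{"translation":[0,0,0],"spin":8,"jaw":0.7},{"translation":[0,0,0],"spin":16,"jaw":0.7},{"translation":[0,0,0],"spin":24,"jaw":0.7},{"translation":[0,0,0],"spin":32,"jaw":0.7},{"translation":[0,0,0],"spin":40,"jaw":0.7}])

```text
time: 7.5
tool_pos: [0.4983, -0.1359, 0.2944]
tool_rot: [-3.139, 0.003, 0.43]
contact_force: [-0.3, 0.1, -0.1]
opening: 0.0644
grip_force: 0.0
```

Emit:
send_rows(targets=[{"translation":[0,0,0],"spin":8,"jaw":0.7},{"translation":[0,0,0],"spin":10,"jaw":0.7},{"translation":[0,0,0],"spin":10,"jaw":0.7},{"translation":[0,0,0],"spin":10,"jaw":0.7},{"translation":[0,0,0],"spin":10,"jaw":0.7}])

```text
time: 8.0
tool_pos: [0.4987, -0.1357, 0.296]
tool_rot: [-3.141, 0.001, 0.262]
contact_force: [-0.4, -0.3, -0.5]
opening: 0.0642
grip_force: 0.0
```

```bash
python3 - <<'E'
from m import *
C=cam('wrist');p,R,s=pose();im,d=read_camera('wrist');np.savez('w5.npz',im=im,d=d,K=C[0],R=C[1],o=C[2]);save('w5.png',im)
print(p,s['tool_rot'],s['time'])
E
```

```text
[ 0.49866025 -0.13565509  0.29595793] [-3.14073598e+00  1.08640840e-03  2.62434396e-01] 8.0
```

View pics/w5.png

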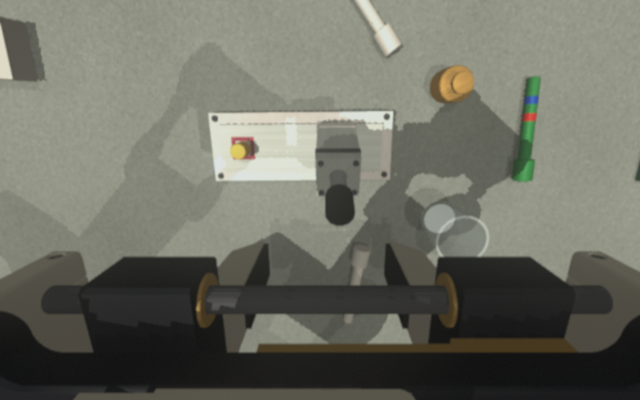

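The wrist view shows the black knob at (340,208), leaning towards the bottom of the image, and the barrel's end face at about (338,165). The pin is in the crimson square at (240,150), the weight is at (453,84) and the beaker is at (450,230). Next I'll measure the knob in the base's axes.

```bash
python3 - <<'E'
from m import *
im,d,C=load('w5');i1,d1,C1=load('scene3');i2,d2,C2=load('side3')
# base yaw from crosswise edges: outer long edges of white block + pin hole
for n,(I,D,CC,bx) in {'w':(im,d,C,(318,172,364,230)),'scene':(i1,d1,C1,(245,183,285,212)),'side':(i2,d2,C2,(335,203,365,228))}.items():
    bl,l=blobs(I,'black',bx,40)
    for k,(c,s) in enumerate(bl): print(n,c,s)
    m=l>0;vs,us=np.nonzero(m);P=np.array([pt(CC,u,v,D[v,u]) for u,v in zip(us,vs)])
    th=np.radians(14.8);o=np.array([.4994,-.0217])-.12*np.array([-np.sin(th),np.cos(th)])
    q=np.c_[(P[:,:2]-o)@np.c_[[np.cos(th),np.sin(th)],[-np.sin(th),np.cos(th)]],P[:,2]]*1000
    q=q[q[:,2]>130];print(len(q),'min',np.percentile(q,2,axis=0).round(1),'med',np.median(q,0).round(1),'max',np.percentile(q,98,axis=0).round(1))
    if n=='w':
        # axial coordinate in tilt: a=(-sin20,0,cos20)
        a=np.array([-np.sin(np.radians(20)),0,np.cos(np.radians(20))]);t=q@a;tm=np.percentile(t,97)
        top=q[t>tm-4];print('axial max',tm,'top centre',top.mean(0).round(1),np.ptp(top,axis=0).round(1),len(top),'knob mid',(top.mean(0)-15*a).round(1));print('base origin',o)
    if n=='w': cw=(l>0)
np.save('kn.npy',np.argwhere(cw))
E
```

```text
w [346.3 214.1] [335 200  18  24 159]
167 min [-45.  -10.7 196.1] med [-37.5  -6.3 199.5] max [-25.8   3.5 202.9]
axial max 201.47688622307675 top centre [-37.   -5.3 201.2] [ 94.5  22.1 256.9] 158 knob mid [-31.9  -5.3 187.1]
base origin [ 0.53005349 -0.13771881]
scene [261.1 197.6] [254 189  15  18 186]
186 min [-44.1 -13.3 180. ] med [-24.3  -3.8 197.2] max [-15.2   8.2 204.7]
side [346.9 214.8] [342 209  11  13  99]
102 min [-48.1 -22.1 137.1] med [-37.2  -8.5 196.3] max [ -1.    6.  203.6]
```

```bash
python3 - <<'E'
from m import *
im,d,C=load('w5')
th=np.radians(14.8);o=np.array([.4994,-.0217])-.12*np.array([-np.sin(th),np.cos(th)])
B=np.c_[[np.cos(th),np.sin(th)],[-np.sin(th),np.cos(th)]]
vs,us=np.mgrid[120:240,300:380];vs=vs.ravel();us=us.ravel()
P=np.array([pt(C,u,v,d[v,u]) for u,v in zip(us,vs)]);q=np.c_[(P[:,:2]-o)@B,P[:,2]]*1000
k=(q[:,2]>160)&(q[:,2]<215);K=q[k];uv=np.c_[us,vs][k].astype(np.float32)
a=np.array([-np.sin(np.radians(20)),0,np.cos(np.radians(20))]);t=K@a
print(len(K),np.histogram(t,bins=np.arange(150,212,4)),'y',np.percentile(K[:,1],[1,50,99]))
T=t>np.percentile(t,95)-5;top=K[T];print('top',top.mean(0).round(1),np.percentile(top,[2,98],axis=0).round(1))
(c,r)=cv2.minEnclosingCircle(uv[T]);print('circle px',c,r)
# plane fit of top and of barrel end face
for nm,S in (('top',top),('face',q[(us>322)&(us<356)&(vs>154)&(vs<182)&(q[:,2]>110)&(q[:,2]<160)])):
    m=S.mean(0);n=np.linalg.svd(S-m)[2][2];n*=np.sign(n[2]);print(nm,m.round(1),n.round(3),'tilt',np.degrees(np.arccos(n[2])),len(S))
def b2(P): return np.r_[(P[:2]-o)@B,P[2]]*1000
for u,v in((321,163),(356,163),(321,192),(356,192)): print('bolt',b2(pt(C,u,v,d[v,u])).round(1))
# side edges of barrel
E
```

```text
1116 (array([  0,  20,  36,  11,   0,  33,  69,  72,  78,  73,  74,  85, 564,
         1,   0]), array([150, 154, 158, 162, 166, 170, 174, 178, 182, 186, 190, 194, 198,
       202, 206, 210])) y [-12.49323613   0.15805393  12.21274588]
top [-3.490e+01 -2.000e-01  2.002e+02] [[-46.4 -11.7 196.1]
 [-24.6  11.3 204.1]]
circle px (339.5, 212.0) 14.8071928024292
top [-3.490e+01 -2.000e-01  2.002e+02] [-0.294  0.004  0.956] tilt 17.070832467310012 603
face [ -5.6  -1.2 149.9] [-0.195 -0.017  0.981] tilt 11.286781563855778 858
bolt [ -0.6  16.3 153.2]
bolt [ -0.4 -17.3 153.4]
bolt [-32.3  16.5 142. ]
bolt [-32.1 -19.3 142. ]
```

The knob's middle measures (-30.5, -0.3, 187) mm in base axes. The end-face bolts give about 20° of tilt and a mouth at (-16, -1, 148), which puts the knob 43 mm along the axis as expected. I'll descend onto it and close gently.

Emit:
send_rows(targets=[{"translation":[-0.1,1,2],"spin":0,"jaw":0.7},{"translation":[-0.1,1,6],"spin":0,"jaw":0.7},{"translation":[-0.1,1,10],"spin":0,"jaw":0.7},{"translation":[-0.1,1,12.5],"spin":0,"jaw":0.7},{"translation":[-0.1,1,12.9],"spin":0,"jaw":0.7}], force=12)

```text
time: 8.55
tool_pos: [0.4986, -0.1447, 0.1647]
tool_rot: [-3.138, 0.005, 0.262]
contact_force: [0.8, 0.6, -0.2]
opening: 0.0639
grip_force: 0.0
```

Emit:
send_rows(targets=[{"translation":[0,0,0],"spin":0,"jaw":0.5},{"translation":[0,0,0],"spin":0,"jaw":0.35},{"translation":[0,0,0],"spin":0,"jaw":0.3},{"translation":[0,0,0],"spin":0,"jaw":0.27},{"translation":[0,0,0],"spin":0,"jaw":0.2}])

```text
time: 9.05
tool_pos: [0.5008, -0.1456, 0.1685]
tool_rot: [3.141, -0.001, 0.262]
contact_force: [0.4, 0.7, -0.3]
opening: 0.0289
grip_force: 0.0
```

Emit:
send_rows(targets=[{"translation":[0,0,0],"spin":0,"jaw":0.2},{"translation":[0,0,0],"spin":0,"jaw":0.2},{"translation":[0,0,0],"spin":0,"jaw":0.2},{"translation":[0,0,0],"spin":0,"jaw":0.2},{"translation":[0,0,0],"spin":0,"jaw":0.2}])

```text
time: 9.55
tool_pos: [0.5009, -0.1459, 0.1684]
tool_rot: [3.14, -0.001, 0.262]
contact_force: [-0.5, -1.1, 5.7]
opening: 0.0257
grip_force: 12.0
```

Emit:
send_rows(targets=[{"translation":[0,0,0],"spin":0,"jaw":0.2},{"translation":[-0.085,0,-0.235],"spin":0,"jaw":0.2},{"translation":[-0.17,0,-0.47],"spin":0,"jaw":0.2},{"translation":[-0.255,0,-0.705],"spin":0,"jaw":0.2},{"translation":[-0.34,0,-0.94],"spin":0,"jaw":0.2}], force=16)

```text
time: 10.05
tool_pos: [0.4975, -0.1464, 0.1767]
tool_rot: [3.141, -0.001, 0.262]
contact_force: [4.3, -1.9, -6.0]
opening: 0.0256
grip_force: 16.0
```

Emit:
send_rows(targets=[{"translation":[-0.085,0,-0.235],"spin":0,"jaw":0.2},{"translation":[-0.17,0,-0.47],"spin":0,"jaw":0.2},{"translation":[-0.255,0,-0.705],"spin":0,"jaw":0.2},{"translation":[-0.34,0,-0.94],"spin":0,"jaw":0.2},{"translation":[-0.34,0,-0.94],"spin":0,"jaw":0.2}])

```text
time: 10.55
tool_pos: [0.4938, -0.1473, 0.1869]
tool_rot: [3.141, -0.0, 0.262]
contact_force: [2.7, -2.8, -2.7]
opening: 0.0256
grip_force: 16.0
```

Emit:
send_rows(targets=[{"translation":[-0.085,0,-0.235],"spin":0,"jaw":0.2},{"translation":[-0.17,0,-0.47],"spin":0,"jaw":0.2},{"translation":[-0.255,0,-0.705],"spin":0,"jaw":0.2},{"translation":[-0.34,0,-0.94],"spin":0,"jaw":0.2},{"translation":[-0.34,0,-0.94],"spin":0,"jaw":0.2}])

```text
time: 11.05
tool_pos: [0.4904, -0.1481, 0.1964]
tool_rot: [3.141, -0.0, 0.262]
contact_force: [2.1, -2.7, -1.7]
opening: 0.0256
grip_force: 16.0
```

Emit:
send_rows(targets=[{"translation":[-0.085,0,-0.235],"spin":0,"jaw":0.2},{"translation":[-0.17,0,-0.47],"spin":0,"jaw":0.2},{"translation":[-0.255,0,-0.705],"spin":0,"jaw":0.2},{"translation":[-0.34,0,-0.94],"spin":0,"jaw":0.2},{"translation":[-0.34,0,-0.94],"spin":0,"jaw":0.2}])

```text
time: 11.55
tool_pos: [0.4871, -0.149, 0.2058]
tool_rot: [3.141, -0.0, 0.262]
contact_force: [1.0, -2.6, -1.8]
opening: 0.0258
grip_force: 16.0
```

```bash
python3 - <<'E'
from m import *
L=[]
for n in('scene','side'):
    C=cam(n);im,d=read_camera(n);np.savez(n+'6.npz',im=im,d=d,K=C[0],R=C[1],o=C[2])
    u,v=proj(C,(.505,-.146,.17)).astype(int);u0,v0=u-32,v-30;L.append(cv2.resize(im[v0:v0+60,u0:u0+64],None,fx=6,fy=6,interpolation=cv2.INTER_CUBIC));print(n,u0,v0)
save('c6.png',np.hstack(L));print(pose()[2]['tool_pos'],pose()[2]['contact_force'])
E
```

```text
scene 231 174
side 316 187
[ 0.48718713 -0.14899673  0.20569405] [ 1.7330296  -3.08311797 -1.40451252]
```

View pics/c6.png

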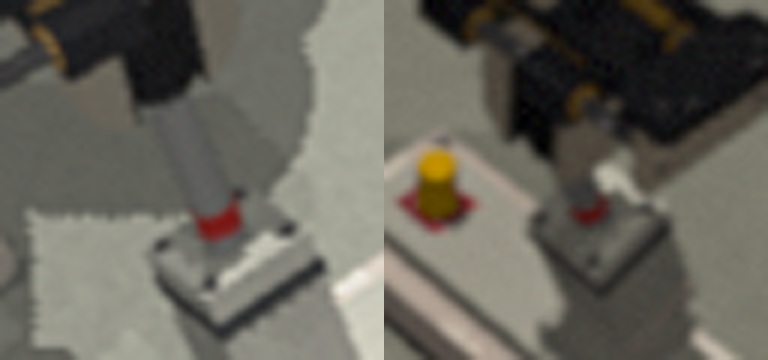

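The scene crop shows the red ring out at about (218,218), with no blue, and the side crop shows red at (590,210) and the pin still seated. Next I'll work out the axial draw from the ring pixels.

```bash
python3 - <<'E'
from m import *
th=np.radians(14.8);o=np.array([.4994,-.0217])-.12*np.array([-np.sin(th),np.cos(th)])
B=np.c_[[np.cos(th),np.sin(th)],[-np.sin(th),np.cos(th)]]
a=np.array([-np.sin(np.radians(20)),0,np.cos(np.radians(20))]);M=np.array([-16.4,-.5,147.6])
for n,u0,v0 in(('scene6',231,174),('side6',316,187)):
    im,d,C=load(n);h=cv2.cvtColor(im,cv2.COLOR_RGB2HSV);m=((h[...,0]<8)|(h[...,0]>172))&(h[...,1]>130)&(h[...,2]>60)
    vs,us=np.nonzero(m);k=(us>u0+28)&(us<u0+48)&(vs>v0+25)&(vs<v0+45) if n[:2]=='sc' else (us>u0+25)&(us<u0+42)&(vs>v0+28)&(vs<v0+42)
    us,vs=us[k],vs[k];P=np.array([pt(C,u,v,d[v,u]) for u,v in zip(us,vs)]);q=np.c_[(P[:,:2]-o)@B,P[:,2]]*1000-M
    t=q@a;print(n,len(t),np.percentile(t,[3,25,50,75,97]).round(1),[us.min(),us.max(),vs.min(),vs.max()])
    # ring centre & mouth projected onto axis
    W=lambda b:np.r_[o+B@(b[:2]/1000),b[2]/1000]
    for s in (0,6,16): print(s,proj(C,W(M+s*a)).round(1))
    # grey face: centre check from face pixels
    print('pin',blobs(im,'yellow',(290,190,350,240))[0])
E
```

```text
scene6 25 [ 7.2  9.1 11.5 12.7 15.7] [np.int64(264), np.int64(270), np.int64(208), np.int64(213)]
0 [268.  213.2]
6 [267.1 211. ]
16 [265.6 207.4]
pin [(array([317.5, 212.1]), array([314, 206,   8,  13,  72], dtype=int32))]
side6 11 [ 4.2  6.2  9.4 12.6 14.6] [np.int64(348), np.int64(352), np.int64(221), np.int64(223)]
0 [350.2 221.4]
6 [349.8 220.3]
16 [349.  218.5]
pin [(array([324.3, 217. ]), array([322, 212,   6,  11,  58], dtype=int32))]
```

The ring's middle sits about 11 mm above the mouth, so the draw is about 40 mm. The pin hasn't moved and the forces are small. I'll hold briefly and hand in.

Emit:
send_rows(targets=[{"translation":[0,0,0],"spin":0,"jaw":0.2},{"translation":[0,0,0],"spin":0,"jaw":0.2},{"translation":[0,0,0],"spin":0,"jaw":0.2},{"translation":[0,0,0],"spin":0,"jaw":0.2},{"translation":[0,0,0],"spin":0,"jaw":0.2}])

```text
time: 12.15
tool_pos: [0.4873, -0.149, 0.2054]
tool_rot: [3.142, -0.0, 0.262]
contact_force: [1.9, -1.9, -2.6]
opening: 0.0255
grip_force: 16.0
```

```bash
python3 -c "
from h import *
s=pose()[2];print(s['tool_pos'],s['contact_force'],s['grip_force']);print(job.hand_in())"
```

```text
[ 0.48730596 -0.14898325  0.20536813] [ 1.86009931 -1.86168191 -2.55772633] 15.999990552663803
the job is handed in; nothing more can be done
None
```

The job is handed in, with no verdict returned: the pin measured home and is let go, and the rod is held steady about 40 mm out, with the red ring fully in view and the blue one hidden.

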